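Snug a flange down evenly in a welding jig

ROBOT

A 7-joint arm with a two-finger parallel gripper is mounted at the origin on the work surface. World frame = base frame: x ahead of the robot, y to its left, z up, the work surface at z = 0. Lengths are in m, angles in rad, forces in N, time in s.
With the tool pointing down it reaches from about 0.4 to 0.85 m from the base axis. Payload 4.5 kg.
Tool frame: the origin (TCP) lies at the centre of the arm's flange, where the gripper is bolted on; the fingertips stand r.tcp_to_tips ahead of it and the grasp point (between the pads) lies 147 mm ahead of it (r.tcp_to_tips is the distance from the TCP to the fingertips, in m); x points along the fingers, y is the direction in which the jaws open and shut, and the axes are right-handed (so a half turn about x gives the same grasp; the last joint's range is limited). The gripper opens to 88 mm and grips with 3 to 60 N. Pads are 18 mm wide; open, the fingers measure 123 mm over their backs; the gripper's body (75 mm by 187 mm) begins 45 mm behind the grasp point.
Start: joints at [1.276, 0.689, -0.195, 1.565, 0.157, 0.902, -0.215], TCP at [0.202, -0.592, 0.405] pointing down, gripper open.
Joint ranges: [-3.01, 3.01], [-0.46, 2.08], [-1.47, 1.51], [0.13, 2.56], [-1, 4.14], [0.04, 2.09], [-2.66, 2.66]. Speed limits (rad/s): [2.57, 2.57, 3.14, 3.14, 3.14, 3.14, 3.14].

INTERFACE

Orientations are given as a unit quaternion [x, y, z, w].
In Python, from plant import r, eyes gives the robot as it stands.
- The arm moves only by the tool carry_out, never from a script. Its argument "targets" is text: rows parted by semicolons, each of 5 numbers parted by spaces: the opening, from 0 (shut) to 1 (fully open), then the shift along the tool's x, y, z in mm, then the turn about the tool's x in rad. A call has 1 to 20 rows; each row shifts and turns the commanded pose from where the row before left it, along the tool's axes as they then stand; what a row does not reach is not made up. A row lasts 1/12 s, in which the tool goes at most 41.7 mm and 7.16 degrees, less where a joint would pass 70% of its speed; a pose out of reach is approached as far as the arm can. A call is refused whole if a number of a shift passes 41.7 or a number of a turn 0.125, either way. A call with a gripper value outside its range is refused whole. The fingers move at their own pace and stop on an object; "force" is the grip in N (left out, the last holds). Time passes only in rows, so rows that do not move let the fingers close. It gives the time, the measured TCP pose, the force and the opening at its end, in the units of the state.
- r.get_state(): the state, without advancing time (a new reading comes with each control period).
- eyes.snapshot(name): name is "scene" or "top" or "wrist"; returns (picture, depth): 480x640x3 uint8, blue, green, red; 480x640 float32, m along the optical axis (not along the pixel's ray), 0 where there is no reading.
- eyes.camera_params(name): a dict with "intrinsics" (3x3 intrinsics, pixels), "rvec" (rotation vector, rad) and "tvec" (3), from world to camera coordinates, as OpenCV has them; the wrist camera has in their place "T_tool_cam" (4x4, takes a point from camera to tool coordinates, whose origin is the TCP and whose axes are the tool frame's). Camera axes: x right, y down, z forward; pixel columns grow to the right and rows downward; lengths in m; the calibration is good to about 2 mm. A picture is of the moment at which its call begins: read the wrist's pose just before it. camera_params takes no time and is no camera call.
- r.finish_job(): hands the job in, once; it reports no verdict.
The state is a dict: "clock": time; "q": joint angles; "qd": joint speeds; "joint_torque": joint torques, N m; "tool_pos": TCP position; "eef_rot": TCP orientation; "contact_force": force on the tool from outside, world axes, zero at the start; "moment": the same for the moment, N m; "opening": opening from 0.0 (shut) to 1.0 (fully open).
Only numpy, scipy, OpenCV 4.12 (cv2) and the standard library are available. Lean on these libraries where they do the work, as an engineer would, in place of code of your own. Each camera call takes 0.05 s, during which the arm holds its last target.

TASK

Press the four push nuts down to clamp the flange firmly onto the jig's hidden seat collars: go crosswise from a corner to its diagonal opposite before the other two, a few millimetres at a time so the flange never visibly tips, until every nut is firm and the flange sits level and solid on the collars, never pushing a nut harder than about 20 N. Then slide the keeper fully in over the flange's edge, and leave everything else on the bench where it is.

Things in the scene. Friction and masses are not known exactly. Their poses are not given: they have to be found in the camera images.
- jig: Fixed welding jig: steel base plate 280 x 320 mm, 15 mm thick, four smooth studs at x and y = +-62 mm in its frame, low edge stops round the flange. Origin on the bench under the centre of the flange, z up, x and y along the flange's sides; the keeper is on its -y side, its post at x = 0, y = -130 mm.
- flange: Loose square aluminium flange, 150 x 150 x 10 mm, about 0.4 kg, with a 56 mm round neck rising 22 mm above its top in the middle. Origin at the centre of its underside, z up. At the start it floats level on four light spring lifters, its underside 47.5 mm above the bench. Pressed at one corner alone it tips; firming up one pair of nuts lets the other pair slacken a little.
- seat: Fixed round block in the jig under the flange, 60 mm across, origin at its underside, 15 mm above the bench. With it go four steel collars, one round each stud, on which the flange must rest. Their tops are all alike but set to an unmeasured height, 35 to 39 mm above the bench, and they yield a little, 12 N per mm each, so a nut is home after 9.5 to 13.5 mm of travel: felt as a steady rise of force.
- nut_a: Push nut on the +x +y stud of the jig: dark steel mushroom cap, diagonally opposite nut_b. Flat top 34 mm across, 30 mm above the origin (centre of its underside). It slides only straight down its stud, up to 20 mm, stays where left, and takes about 7 N plus what the springs push back (8 to 11 N in all) to move. At the start its underside is 58.5 mm above the bench, 1 mm clear of the flange.
- nut_b: Push nut on the -x -y stud of the jig: dark steel mushroom cap, diagonally opposite nut_a. Flat top 34 mm across, 30 mm above the origin (centre of its underside). It slides only straight down its stud, up to 20 mm, stays where left, and takes about 7 N plus what the springs push back (8 to 11 N in all) to move. At the start its underside is 58.5 mm above the bench, 1 mm clear of the flange.
- nut_c: Push nut on the -x +y stud of the jig: dark steel mushroom cap, diagonally opposite nut_d. Flat top 34 mm across, 30 mm above the origin (centre of its underside). It slides only straight down its stud, up to 20 mm, stays where left, and takes about 7 N plus what the springs push back (8 to 11 N in all) to move. At the start its underside is 58.5 mm above the bench, 1 mm clear of the flange.
- nut_d: Push nut on the +x -y stud of the jig: dark steel mushroom cap, diagonally opposite nut_c. Flat top 34 mm across, 30 mm above the origin (centre of its underside). It slides only straight down its stud, up to 20 mm, stays where left, and takes about 7 N plus what the springs push back (8 to 11 N in all) to move. At the start its underside is 58.5 mm above the bench, 1 mm clear of the flange.
- keeper (a joint): Travel of the keeper in m: 0 drawn back (start), 0.022 fully in against its end stop. Moves towards +y of the jig with about 2 N of friction and stays where it is left. Its 24 mm wide, 8 mm thick tongue slides in over the edge of the seated flange; while the flange is still up, the flange's edge blocks it.
- keeper_post (a point): Centre of the top of the keeper's upright round post, 16 mm across and 30 mm tall (its foot is on the tongue, 59.5 mm above the bench; this point is 89.5 mm above it). Push the post towards the flange.
- tube_offcut: Bystander: square steel tube offcut, 40 x 35 x 35 mm, standing on the jig's base plate. Origin at its underside.
- hammer: Bystander: hammer with a wooden handle, lying beside the jig. Origin at its underside.
- brush: Bystander: wire brush with a wooden handle, lying on the robot side of the jig. Origin at its underside.
- angle_offcut: Bystander: steel angle offcut, 100 x 40 x 40 mm. Origin at its underside.
- square: Bystander: grey triangular setting square, 90 mm legs, 12 mm thick, beyond the jig. Origin at its underside.
- spray_can: Bystander: grey spray can, 66 mm across, 170 mm tall. Origin at its underside.
- pipe_stub: Bystander: steel pipe stub, 60 mm across, 70 mm tall. Origin at its underside.

How it is judged:
By the outcome, as a careful person would: the job done as asked, in the order asked, and still so for the second after the job is handed in, with the robot touching nothing.
It also fails if it takes over 72 s, if anything falls off the work surface, if the arm or the gripper's body presses on something with over 40 N, if the wrist force passes 120 N, or if a joint passes its speed limit or range.

## Working session

There is one attempt and no reset: what is moved stays moved. The work goes in short steps, Python scripts to look and compute and a tool call to move; the robot and the scene stay as the last step left them, time stands still between calls to the robot, and variables do not carry over. Pictures are saved under pics/ and viewed, and the job is handed in when it is done.

Besides the shell and the picture viewer there is one more tool, called after "Call:" as a command line: name --argument value ..., lists and objects as JSON in quotes. carry_out: Moves the arm, as the interface text tells. Its arguments: {"type":"object","properties":{"targets":{"type":"string"},"force":{"type":"number"}},"required":["targets"]}

```bash
ls; mkdir -p pics; python3 - <<'E'
from plant import r, eyes
import cv2, numpy as np
s=r.get_state(); print({k:np.round(v,4) for k,v in s.items()}); print(r.tcp_to_tips)
for n in ("scene","top"):
    p,d=eyes.snapshot(n); cv2.imwrite(f"pics/{n}0.png",p); np.save(f"pics/{n}0.npy",d); print(n,eyes.camera_params(n))
print(eyes.camera_params("wrist"))
E
```

```text
pics
{'clock': np.float64(0.0), 'q': array([ 1.2758,  0.69  , -0.1945,  1.5664,  0.1573,  0.9025, -0.2151]), 'qd': array([ 0.0004,  0.0009,  0.0001, -0.0002, -0.0018,  0.0007,  0.0011]), 'joint_torque': array([-1.00000e-04, -5.27572e+01, -1.26690e+00, -1.53431e+01,
       -5.26000e-02,  6.50000e-03,  2.00000e-04]), 'tool_pos': array([ 0.2017, -0.5912,  0.4039]), 'eef_rot': array([-0.6974, -0.1164,  0.6977, -0.1151]), 'contact_force': array([ 0.1358, -1.9614, -0.6459]), 'moment': array([-0.0027,  0.0015,  0.0426]), 'opening': np.float64(0.9976)}
0.166
scene {'intrinsics': array([[458.72584037,   0.        , 320.5185171 ],
       [  0.        , 458.72584037, 245.8633279 ],
       [  0.        ,   0.        ,   1.        ]]), 'rvec': array([ 1.9731968 ,  1.38976171, -0.60124705]), 'tvec': array([-0.1694413 , -0.28288712,  1.59362977])}
top {'intrinsics': array([[493.96237826,   0.        , 309.35414202],
       [  0.        , 493.96237826, 238.27131215],
       [  0.        ,   0.        ,   1.        ]]), 'rvec': array([ 2.13099102, -2.10407641,  0.21680729]), 'tvec': array([-0.01855379,  0.57853656,  1.2171311 ])}
{'intrinsics': array([[366.17598395,   0.        , 316.64024138],
       [  0.        , 366.17598395, 244.31352305],
       [  0.        ,   0.        ,   1.        ]]), 'T_tool_cam': array([[ 1.78229137e-04, -2.86993733e-01,  9.57932443e-01,
         2.21037211e-02],
       [ 9.99999962e-01,  2.54472871e-04, -1.09816732e-04,
         3.25810434e-04],
       [-2.12251105e-04,  9.57932426e-01,  2.86993767e-01,
        -7.41101980e-02],
       [ 0.00000000e+00,  0.00000000e+00,  0.00000000e+00,
         1.00000000e+00]])}
```

View pics/scene0.png

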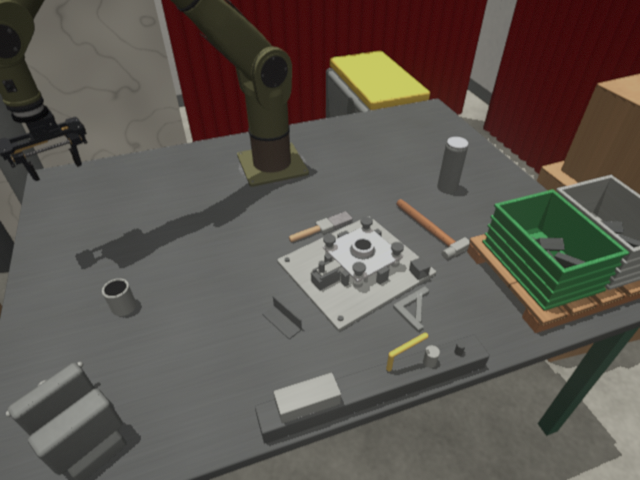

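View pics/top0.png

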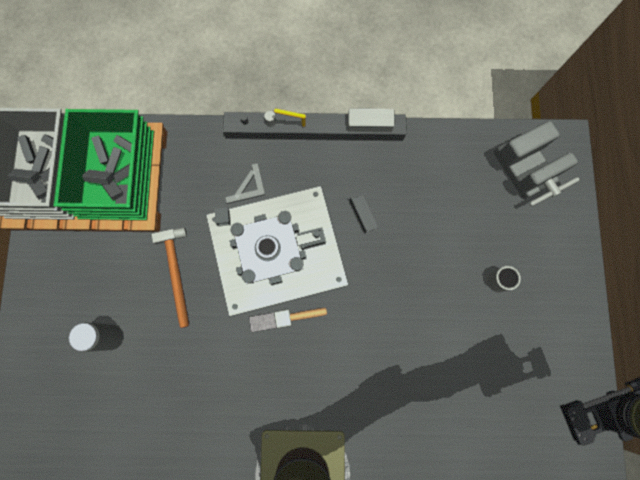

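```bash
cat > h.py <<'E'
import numpy as np, cv2
from plant import r, eyes
from scipy.spatial.transform import Rotation as R
def cam(n):
    c=eyes.camera_params(n); return c['intrinsics'],cv2.Rodrigues(np.array(c['rvec']))[0],np.array(c['tvec'])
def ray(n,u,v,z):
    K,Rm,t=cam(n); d=Rm.T@np.linalg.inv(K)@np.array([u,v,1.]); o=-Rm.T@t
    return o+d*(z-o[2])/d[2]
def proj(n,P):
    K,Rm,t=cam(n); p=K@(Rm@np.asarray(P,float)+t); return p[:2]/p[2]
E
python3 - <<'E'
import cv2,numpy as np
p=cv2.imread('pics/top0.png')
cv2.imwrite('pics/topc.png',cv2.resize(p[180:320,200:360],None,fx=5,fy=4.2,interpolation=cv2.INTER_CUBIC)[:588])
from h import *
for u,v in [(237,230),(284,217),(249,276),(296,264)]: print(ray('top',u,v,.0885))
E
```

```text
[0.59147674 0.17189131 0.0885    ]
[0.62686908 0.05396448 0.0885    ]
[0.47514971 0.1373337  0.0885    ]
[0.50669591 0.02135761 0.0885    ]
```

View pics/topc.png

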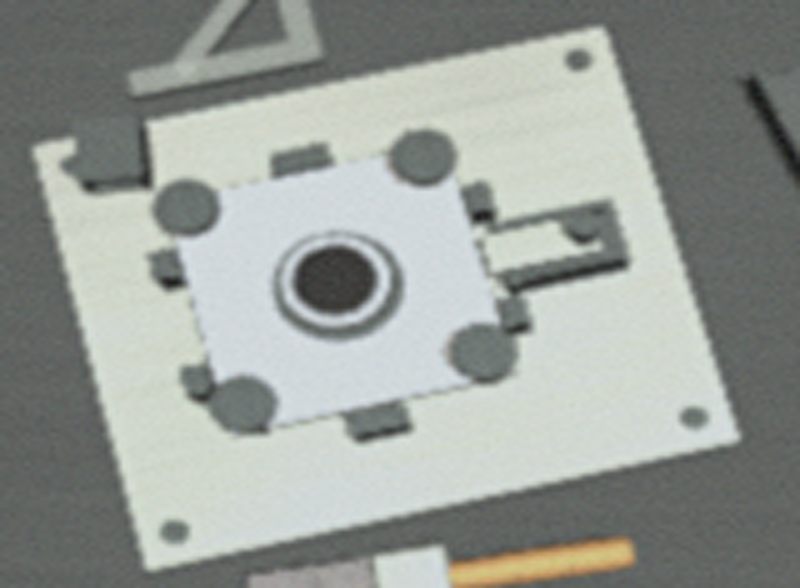

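```bash
python3 - <<'E'
from h import *
pts=dict(a=(186,208),d=(423,157),b=(483,352),c=(243,404))
L=dict(a=(62,62),b=(-62,-62),c=(-62,62),d=(62,-62))
P=[];Q=[]
for k,(x,y) in pts.items():
    P.append(ray('top',200+(x+.5)/5-.5,180+(y+.5)/4.2-.5,.0885)[:2]); Q.append(np.array(L[k])/1e3)
P=np.array(P);Q=np.array(Q);c=P.mean(0)
X=P-c; th=np.arctan2((Q[:,0]*X[:,1]-Q[:,1]*X[:,0]).sum(),(Q*X).sum())
Rm=np.array([[np.cos(th),-np.sin(th)],[np.sin(th),np.cos(th)]])
print(c,th,(P-c-Q@Rm.T)*1e3)
post=c+Rm@[0,-.13]; print('post',post, proj('top',[*post,.0895]))
s=r.get_state(); M=R.from_quat(s['eef_rot']).as_matrix(); print(M.round(3))
for k in 'abcd': print(k,c+Rm@(np.array(L[k])/1e3), proj('scene',[*(c+Rm@(np.array(L[k])/1e3)),.0885]))
y=Rm@[1,0]
ty=M[:2,1]; print('yaw jigx',th,'yaw tooly',np.arctan2(ty[1],ty[0]))
print('to centre in tool', M.T@np.array([*(c-s['tool_pos'][:2]),0])*1e3)
E
```

```text
[0.55107551 0.09654055] 0.2703731265975544 [[-0.57673379 -0.35979824]
 [-0.50687286  0.10389892]
 [ 0.25318083  0.65111313]
 [ 0.83042582 -0.39521381]]
post [ 0.58579734 -0.02873672] [316.40000872 233.14574145]
[[-0.001  0.323 -0.946]
 [ 0.002 -0.946 -0.323]
 [-1.    -0.002  0.   ]]
a [0.59426349 0.17284781] [396.05773099 244.91210444]
b [0.50788753 0.02023329] [328.05857846 237.09798091]
c [0.47476824 0.13972853] [365.23848486 219.22280552]
d [0.62738277 0.05335257] [357.84020291 265.15129524]
yaw jigx 0.2703731265975544 yaw tooly -1.2419201835154117
to centre in tool [   0.83811019 -538.09473978 -552.79592609]
```

Call:
carry_out --targets "0 0 -28 -29 0;0 0 -28 -29 0;0 0 -28 -29 0;0 0 -28 -29 0;0 0 -28 -29 0;0 0 -28 -29 0;0 0 -28 -29 0;0 0 -28 -29 0;0 0 -28 -29 0;0 0 -28 -29 0;0 0 -28 -29 0;0 0 -28 -29 0;0 0 -28 -29 0;0 0 -28 -29 0;0 0 -28 -29 0;0 0 -28 -29 0;0 0 -28 -29 0;0 0 -28 -29 0;0 0 0 0 0.058;0 0 0 0 0" --force 20

```text
clock: 1.77
tool_pos: [0.5336, 0.0571, 0.4042]
eef_rot: [0.7, 0.097, -0.7, 0.096]
contact_force: [-0.1, -0.5, -0.0]
opening: 0.006
```

```bash
cat >> h.py <<'E'
def wcam(s):
    T=np.array(eyes.camera_params('wrist')['T_tool_cam']); M=np.eye(4); M[:3,:3]=R.from_quat(s['eef_rot']).as_matrix(); M[:3,3]=s['tool_pos']; return M@T
def wproj(s,P):
    K=eyes.camera_params('wrist')['intrinsics']; p=K@(np.linalg.inv(wcam(s))@np.append(P,1))[:3]; return p[:2]/p[2]
def wray(s,u,v,z):
    K=eyes.camera_params('wrist')['intrinsics']; T=wcam(s); d=T[:3,:3]@np.linalg.inv(K)@np.array([u,v,1.]); o=T[:3,3]; return o+d*(z-o[2])/d[2]
C=np.array([0.5511,0.0965]);TH=.2704
def jig(x,y): return C+np.array([[np.cos(TH),-np.sin(TH)],[np.sin(TH),np.cos(TH)]])@np.array([x,y])/1e3
E
python3 - <<'E'
from h import *
s=r.get_state(); p,d=eyes.snapshot('wrist'); cv2.imwrite('pics/w1.png',p); np.save('pics/w1.npy',d)
print(s['tool_pos'],s['contact_force'],s['clock'])
for q in [(62,62),(-62,-62),(-62,62),(62,-62)]: print(q,wproj(s,[*jig(*q),.0885]))
print(wproj(s,[*jig(0,-130),.0895]), wproj(s,[*jig(0,-140),.0895]))
E
```

```text
[0.53359441 0.05713103 0.40421718] [-0.0539281  -0.50051555 -0.00606837] 1.7667
(62, 62) [191.30364649 113.02619905]
(-62, -62) [350.21601804 267.85995234]
(-62, 62) [204.90880361 267.17183039]
(62, -62) [355.27472995 113.8054707 ]
[437.47497719 196.08137992] [449.94052589 196.14051068]
```

View pics/w1.png

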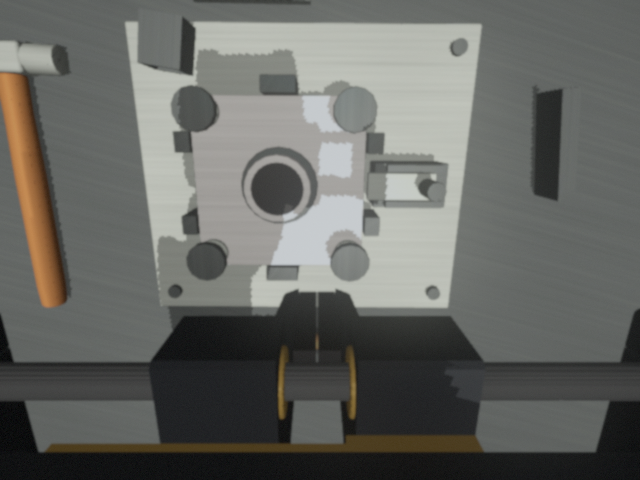

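```bash
python3 - <<'E'
from h import *
s=r.get_state()
L=[(62,62),(62,-62),(-62,62),(-62,-62)]
W=[(194,109),(355,110),(207,261),(350,261)]
p=cv2.imread('pics/scene0.png')
cv2.imwrite('pics/sc.png',cv2.resize(p[190:330,270:440],None,fx=4.5,fy=4.2,interpolation=cv2.INTER_CUBIC))
J=lambda P:(np.array([[np.cos(TH),np.sin(TH)],[-np.sin(TH),np.cos(TH)]])@(P[:2]-C)*1e3).round(1)
for l,w in zip(L,W): print(l,J(wray(s,*w,.0885))-l)
# wrist depth check
d=np.load('pics/w1.npy')
for w in W: 
    K=eyes.camera_params('wrist')['intrinsics']; z=np.median(d[w[1]-3:w[1]+4,w[0]-3:w[0]+4]); P=wcam(s)@np.append(np.linalg.inv(K)@[w[0],w[1],1]*z,1); print(P[:3],J(P))
P=wray(s,430,187,.0895);print('post',J(P))
E
```

```text
(62, 62) [ 1.2 -5.1]
(62, -62) [ 0.9 -2.4]
(-62, 62) [ 4.  -4.8]
(-62, -62) [ 4.4 -2.1]
[0.59676311 0.16894705 0.08629248] [63.4 57.6]
[0.62909794 0.0511172  0.08633837] [ 63.  -64.6]
[0.4788782  0.13665162 0.08601735] [-58.9  58. ]
[0.51210616 0.0189233  0.08652185] [-58.3 -64.3]
post [   5.4 -125.9]
```

View pics/sc.png

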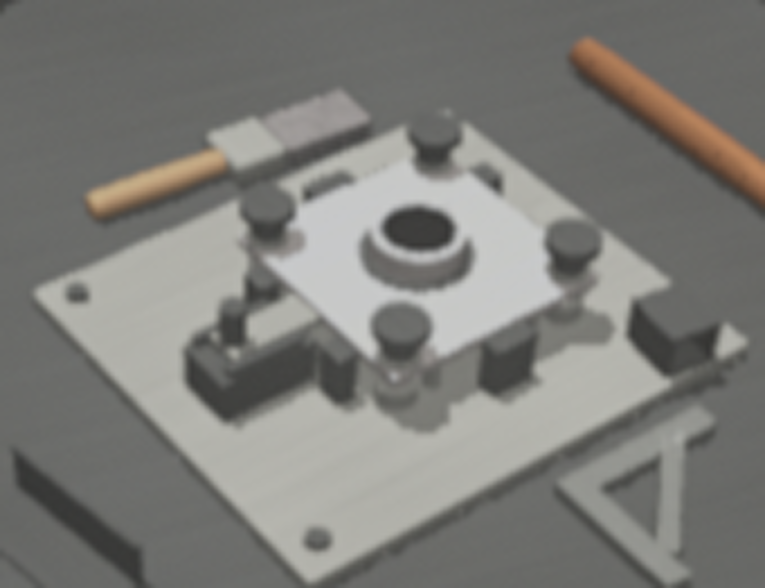

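```bash
python3 - <<'E'
from h import *
J=lambda P:(np.array([[np.cos(TH),np.sin(TH)],[-np.sin(TH),np.cos(TH)]])@(P[:2]-C)*1e3).round(1)
for l,(x,y) in {(62,62):(573,241),(-62,-62):(268,207),(-62,62):(436,131),(62,-62):(401,326)}.items():
    print(l,J(ray('scene',270+(x+.5)/4.5-.5,190+(y+.5)/4.2-.5,.0885))-l)
E
```

```text
(62, 62) [ 7.1 -3.3]
(-62, -62) [ 7.3 -1.7]
(-62, 62) [ 7.1 -1.4]
(62, -62) [ 6.7 -2.6]
```

```bash
sed -i 's/^C=.*/TH=.2704;C=np.array([0.5511,0.0965])+np.array([[np.cos(TH),-np.sin(TH)],[np.sin(TH),np.cos(TH)]])@[.0025,-.0025]/' h.py; cat >> h.py <<'E'
N=dict(a=(62,62),b=(-62,-62),c=(-62,62),d=(62,-62),p=(0,-130))
def st():
    s=r.get_state(); M=R.from_quat(s['eef_rot']).as_matrix()
    print('t',round(s['clock'],2),'tip z mm',round((s['tool_pos'][2]-.166)*1e3,2),'F',np.round(s['contact_force'],1),'mom',np.round(s['moment'],2))
    for k in N: print(k,(M.T@np.array([*(jig(*N[k])-s['tool_pos'][:2]),0])*1e3).round(1)[1:],end=' ')
    print('tooly in jig yaw',round(np.arctan2(M[1,1],M[0,1])-TH,3), 'tilt',M[:,0].round(4))
E
python3 -c "
from h import *
st()"
```

```text
t 1.82 tip z mm 238.17 F [-0.5 -1.2  1.4] mom [-0.03 -0.02 -0.04]
a [-94.6 -93.4] b [29. 31.] c [-95.   30.6] d [ 29.4 -93. ] p [ 97.2 -30.8] tooly in jig yaw -1.568 tilt [-1.3e-03 -7.0e-04 -1.0e+00]
```

Call:
carry_out --targets "0 28 -19 -18.6 0;0 28 -19 -18.6 0;0 28 -19 -18.6 0;0 28 -19 -18.6 0;0 20 -19 -18.6 0;0 0 0 0 0;0 0 0 0 0"

```text
clock: 2.4
tool_pos: [0.5968, 0.1699, 0.2711]
eef_rot: [-0.699, -0.096, 0.702, -0.096]
contact_force: [0.4, -1.3, 0.4]
opening: -0.001
```

```bash
python3 - <<'E'
from h import *
st()
p,d=eyes.snapshot('wrist'); cv2.imwrite('pics/w2.png',p)
s=r.get_state(); print(wproj(s,[*jig(62,62),.0885]))
p,d=eyes.snapshot('scene'); cv2.imwrite('pics/sc2.png',cv2.resize(p[190:330,270:440],None,fx=4.5,fy=4.2,interpolation=cv2.INTER_CUBIC))
E
```

```text
t 2.4 tip z mm 105.1 F [ 0.4 -1.3  0.4] mom [-0.04 -0.   -0.06]
a [-1.  -0.8] b [122.8 123.4] c [ -1.2 123.2] d [123.   -0.6] p [190.9  61.5] tooly in jig yaw -1.569 tilt [-0.0032 -0.0014 -1.    ]
[310.40628191 292.94421446]
```

View pics/w2.png

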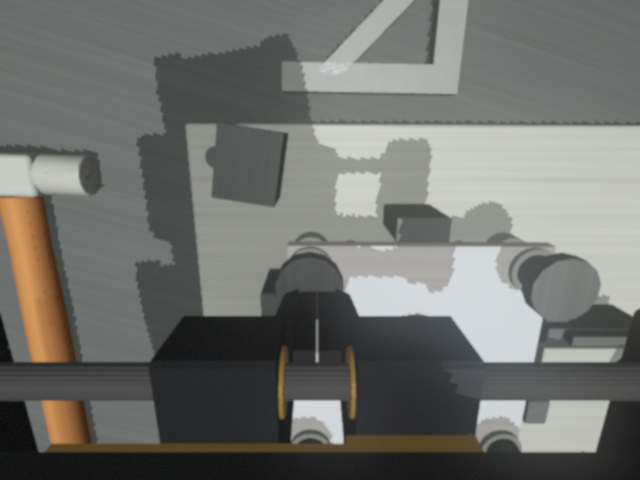

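View pics/sc2.png

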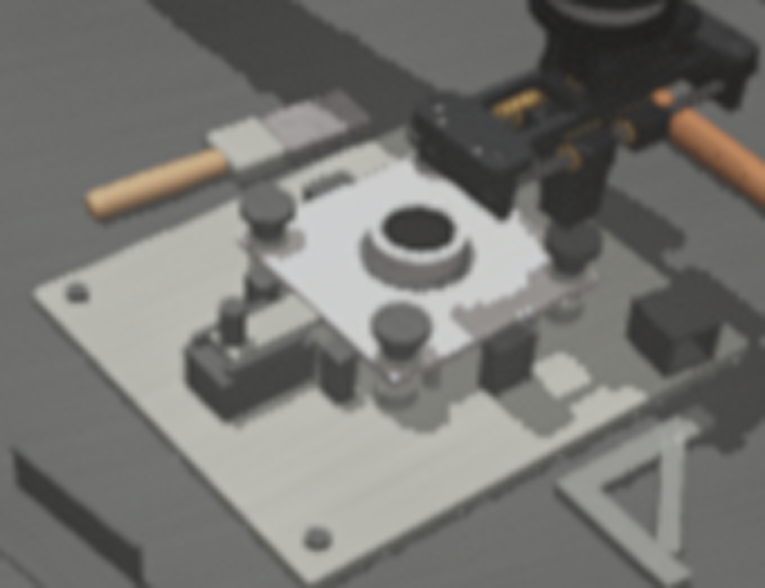

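```bash
python3 - <<'E'
from h import *
s=r.get_state()
J=lambda P:(np.array([[np.cos(TH),np.sin(TH)],[-np.sin(TH),np.cos(TH)]])@(P[:2]-C)*1e3).round(1)
for uv in [(309,249),(275,280),(343,280),(529,289),(599,288),(564,254),(564,321)]: print(uv,J(wray(s,*uv,.0885)))
tip=s['tool_pos']+.166*R.from_quat(s['eef_rot']).as_matrix()[:,0]; print('tip',J(tip),tip[2])
E
python3 -c "
import cv2
p=cv2.imread('pics/w2.png');cv2.imwrite('pics/w2c.png',cv2.resize(p[230:330,240:400],None,fx=5,fy=5,interpolation=cv2.INTER_CUBIC))"
```

```text
(309, 249) [84.1 61.9]
(275, 280) [68.6 78.2]
(343, 280) [68.6 45.7]
(529, 289) [ 63.7 -43.9]
(599, 288) [ 64.1 -77.6]
(564, 254) [ 81.4 -57.4]
(564, 321) [ 46.5 -64.1]
tip [61.  58.7] 0.10715518832106422
```

View pics/w2c.png

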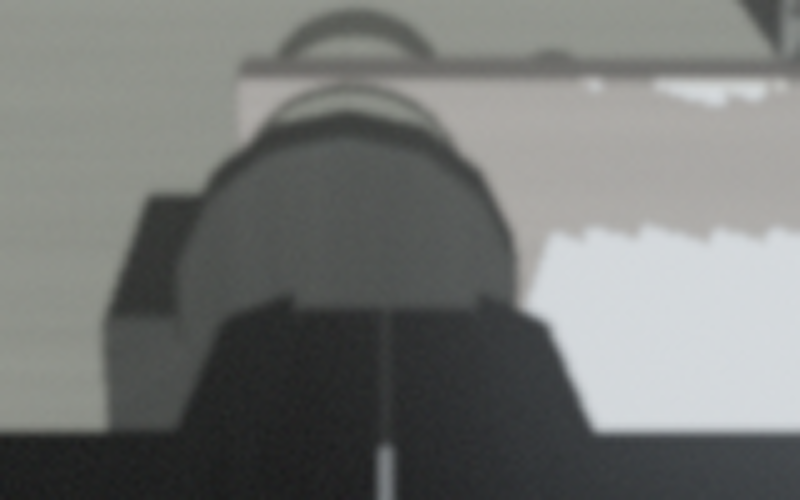

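```bash
sed -i 's/@\[.0025,-.0025\]/@[.0042,-.002]/; s/np.array(\[\*(jig(\*N\[k\])-s\[.tool_pos.\]\[:2\]),0\])/np.array([*(jig(*N[k])-s["tool_pos"][:2]),-.166])/; s/(s\[.tool_pos.\]\[2\]-.166)/(s["tool_pos"][2]+.166*M[2,0])/' h.py; python3 -c "
from h import *
st()"
```

```text
t 2.5 tip z mm 107.16 F [-0.2 -1.3  0.2] mom [-0.03 -0.02 -0.04]
a [-3.8 -2.7] b [120.4 121.1] c [ -3.6 121.3] d [120.2  -2.9] p [188.3  58.9] tooly in jig yaw -1.573 tilt [-2.0e-04 -2.1e-03 -1.0e+00]
```

Call:
carry_out --targets "0 6 -3.5 -2.6 0;0 6 0 0 0;0 3 0 0 0;0 2 0 0 0;0 2 0 0 0;0 1 0 0 0;0 1 0 0 0;0 0 0 0 0;0 0 0 0 0"

```text
clock: 3.25
tool_pos: [0.5987, 0.1741, 0.2522]
eef_rot: [-0.7, -0.095, 0.701, -0.096]
contact_force: [-2.1, -2.1, 5.7]
opening: 0.004
```

```bash
python3 -c "
from h import *
st()"
```

```text
t 3.25 tip z mm 86.23 F [-2.1 -2.1  5.7] mom [-0.28  0.39  0.01]
a [1.9 0.3] b [125.9 124.3] c [  1.9 124.3] d [125.9   0.3] p [193.9  62.3] tooly in jig yaw -1.571 tilt [-3.e-04 -8.e-04 -1.e+00]
```

Call:
carry_out --targets "0 -10 0 0 0;0 0 25 24.8 0;0 0 25 24.8 0;0 0 25 24.8 0;0 0 25 24.8 0;0 0 24 24.8 0;0 2 0 0 0;0 3 0 0 0;0 2 0 0 0;0 1 0 0 0;0 1 0 0 0;0 1 0 0 0;0 0 0 0 0;0 0 0 0 0"

```text
clock: 4.42
tool_pos: [0.5135, 0.0227, 0.252]
eef_rot: [0.701, 0.096, -0.7, 0.096]
contact_force: [0.0, -1.5, 5.1]
opening: 0.007
```

```bash
python3 -c "
from h import *
st()
p,d=eyes.snapshot('wrist'); cv2.imwrite('pics/w3.png',p)"
```

```text
t 4.42 tip z mm 86.04 F [ 0.  -1.5  5.1] mom [-0.46  0.04 -0.04]
a [-120.9 -122.1] b [2.9 2.1] c [-121.1    1.9] d [   3.1 -121.9] p [ 71.  -59.8] tooly in jig yaw -1.569 tilt [ 1.8e-03 -1.0e-04 -1.0e+00]
```

View pics/w3.png

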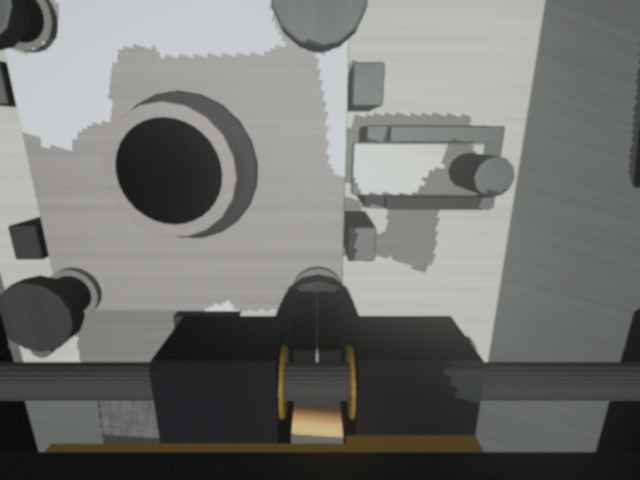

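Call:
carry_out --targets "0 -10 0 0 0;0 0 -40.5 0 0;0 0 -40.5 0 0;0 0 -41 1 0;0 2 0 0 0;0 3 0 0 0;0 2 0 0 0;0 1 0 0 0;0 1 0 0 0;0 1 0 0 0;0 0 0 0 0;0 0 0 0 0"

```text
clock: 5.47
tool_pos: [0.4794, 0.1385, 0.252]
eef_rot: [0.701, 0.095, -0.7, 0.095]
contact_force: [-1.6, 3.1, 5.4]
opening: 0.009
```

```bash
python3 -c "
from h import *
st()"
```

```text
t 5.47 tip z mm 85.97 F [-1.6  3.1  5.4] mom [ 0.68  0.32 -0.01]
a [  -0.5 -123.9] b [ 1.237e+02 -1.000e-01] c [-0.3  0.1] d [ 123.5 -124.1] p [191.6 -62.2] tooly in jig yaw -1.572 tilt [ 7.e-04  8.e-04 -1.e+00]
```

Call:
carry_out --targets "0 -10 0 0 0;0 0 24.8 -24.8 0;0 0 24.8 -24.8 0;0 0 24.8 -24.8 0;0 0 24.8 -24.8 0;0 0 24.8 -24.8 0;0 2 0 0 0;0 3 0 0 0;0 2 0 0 0;0 1 0 0 0;0 1 0 0 0;0 1 0 0 0;0 0 0 0 0;0 0 0 0 0"

```text
clock: 6.63
tool_pos: [0.6309, 0.052, 0.2525]
eef_rot: [-0.7, -0.095, 0.701, -0.096]
contact_force: [-0.0, -4.5, 5.6]
opening: 0.004
```

```bash
python3 -c "
from h import *
st()"
```

```text
t 6.63 tip z mm 86.46 F [-0.  -4.5  5.6] mom [-0.88  0.06 -0.03]
a [-124.6   -1.4] b [ -0.7 122.7] c [-124.7  122.6] d [-0.6 -1.3] p [67.4 60.7] tooly in jig yaw -1.57 tilt [-4.0e-04 -2.6e-03 -1.0e+00]
```

Call:
carry_out --targets "0 -8 0 0 0;0 0 -41 0 0;0 0 -41 -1 0;0 0 -41.5 0 0;0 3 0 0 0;0 3 0 0 0;0 1.5 0 0 0;0 1 0 0 0;0 1 0 0 0;0 1 0 0 0;0 0 0 0 0;0 0 0 0 0"

```text
clock: 7.63
tool_pos: [0.5993, 0.1718, 0.2498]
eef_rot: [-0.701, -0.095, 0.701, -0.094]
contact_force: [-2.4, 4.3, 5.7]
opening: 0.006
```

```bash
python3 -c "
from h import *
st()"
```

```text
t 7.63 tip z mm 83.79 F [-2.4  4.3  5.7] mom [0.74 0.64 0.01]
a [-0.   0.3] b [124.1 124.2] c [1.000e-01 1.243e+02] d [124.    0.2] p [192.   62.1] tooly in jig yaw -1.572 tilt [-8.0e-04  1.5e-03 -1.0e+00]
```

Call:
carry_out --targets "0 -10 0 0 0;0 0 24.8 24.8 0;0 0 24.8 24.8 0;0 0 24.8 24.8 0;0 0 24.8 24.8 0;0 0 24.8 24.8 0;0 3 0 0 0;0 3 0 0 0;0 1 0 0 0;0 1 0 0 0;0 1 0 0 0;0 1 0 0 0;0 0 0 0 0;0 0 0 0 0"

```text
clock: 8.8
tool_pos: [0.514, 0.0196, 0.2496]
eef_rot: [0.701, 0.095, -0.7, 0.096]
contact_force: [-0.3, -2.3, 5.6]
opening: 0.002
```

```bash
python3 -c "
from h import *
st()"
```

```text
t 8.8 tip z mm 83.64 F [-0.3 -2.3  5.6] mom [-0.76  0.13 -0.03]
a [-124.4 -122.4] b [-0.5  1.7] c [-124.5    1.6] d [  -0.4 -122.3] p [ 67.6 -60.2] tooly in jig yaw -1.57 tilt [ 0.0013 -0.0012 -1.    ]
```

Call:
carry_out --targets "0 -10 0 0 0;0 0 -41 0 0;0 0 -41 0 0;0 0 -42 0 0;0 3 0 0 0;0 3 0 0 0;0 1 0 0 0;0 1 0 0 0;0 1 0 0 0;0 1 0 0 0;0 0 0 0 0;0 0 0 0 0"

```text
out of range: a shift must lie within [-41.7, 41.7]
```

```bash
python3 -c "
from h import *
st()"
```

```text
t 8.8 tip z mm 83.64 F [-0.3 -2.3  5.6] mom [-0.76  0.13 -0.03]
a [-124.4 -122.4] b [-0.5  1.7] c [-124.5    1.6] d [  -0.4 -122.3] p [ 67.6 -60.2] tooly in jig yaw -1.57 tilt [ 0.0013 -0.0012 -1.    ]
```

Call:
carry_out --targets "0 -10 0 0 0;0 0 -41 0.5 0;0 0 -41 0.5 0;0 0 -41.5 0.5 0;0 3 0 0 0;0 3 0 0 0;0 1 0 0 0;0 1 0 0 0;0 1 0 0 0;0 1 0 0 0;0 0 0 0 0;0 0 0 0 0"

```text
clock: 9.8
tool_pos: [0.4792, 0.1374, 0.2496]
eef_rot: [0.701, 0.095, -0.7, 0.095]
contact_force: [-1.4, 3.6, 4.7]
opening: 0.008
```

```bash
python3 -c "
from h import *
st()"
```

```text
t 9.8 tip z mm 83.59 F [-1.4  3.6  4.7] mom [ 0.64  0.35 -0.01]
a [  -1.5 -124.5] b [122.7  -0.6] c [-1.3 -0.5] d [ 122.5 -124.6] p [190.6 -62.7] tooly in jig yaw -1.572 tilt [ 6.e-04  8.e-04 -1.e+00]
```

Call:
carry_out --targets "0 -10 0 0 0;0 0 24.8 -24.8 0;0 0 24.8 -24.8 0;0 0 24.8 -24.8 0;0 0 24.8 -24.8 0;0 0 24.8 -24.8 0;0 3 0 0 0;0 3 0 0 0;0 1 0 0 0;0 1 0 0 0;0 1 0 0 0;0 1 0 0 0;0 0 0 0 0;0 0 0 0 0"

```text
clock: 10.97
tool_pos: [0.631, 0.0507, 0.2503]
eef_rot: [0.701, 0.094, -0.701, 0.096]
contact_force: [-0.3, -5.3, 4.8]
opening: 0.005
```

```bash
python3 -c "
from h import *
st()
p,d=eyes.snapshot('scene'); cv2.imwrite('pics/sc3.png',cv2.resize(p[190:330,270:440],None,fx=4.5,fy=4.2,interpolation=cv2.INTER_CUBIC))
p,d=eyes.snapshot('wrist'); cv2.imwrite('pics/w4.png',p)"
```

```text
t 10.97 tip z mm 84.25 F [-0.3 -5.3  4.8] mom [-0.95 -0.14 -0.01]
a [-125.9   -1.6] b [ -2.  122.5] c [-126.   122.4] d [-1.9 -1.5] p [66.1 60.5] tooly in jig yaw -1.57 tilt [ 5.0e-04 -2.8e-03 -1.0e+00]
```

View pics/sc3.png

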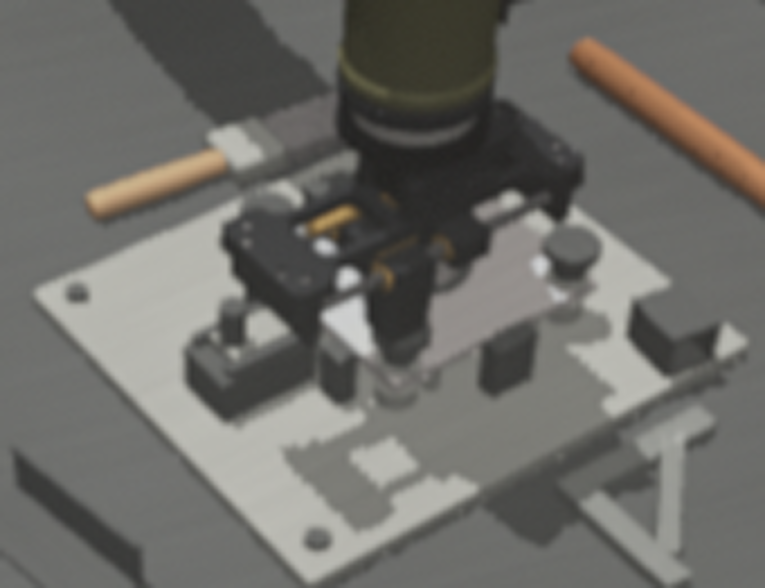

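View pics/w4.png

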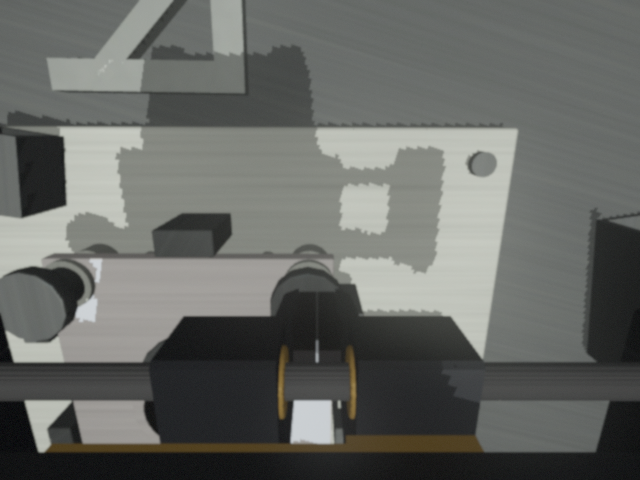

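Call:
carry_out --targets "0 -8 0 0 0;0 0 -41.5 0 0;0 0 -41.5 -1 0;0 0 -41.5 -1 0;0 3 0 0 0;0 3 0 0 0;0 1.5 0 0 0;0 1 0 0 0;0 1 0 0 0;0 1 0 0 0;0 0 0 0 0;0 0 0 0 0"

```text
clock: 12.07
tool_pos: [0.5996, 0.1721, 0.2474]
eef_rot: [-0.7, -0.096, 0.701, -0.094]
contact_force: [-2.7, 2.6, 5.2]
opening: 0.004
```

```bash
python3 -c "
from h import *
st()"
```

```text
t 12.07 tip z mm 81.37 F [-2.7  2.6  5.2] mom [0.74 0.55 0.02]
a [0.2 0.6] b [124.3 124.5] c [  0.3 124.6] d [124.2   0.5] p [192.2  62.4] tooly in jig yaw -1.572 tilt [-0.0012  0.0016 -1.    ]
```

Call:
carry_out --targets "0 -10 0 0 0;0 0 24.8 24.8 0;0 0 24.8 24.8 0;0 0 24.8 24.8 0;0 0 24.8 24.8 0;0 0 24.8 24.8 0;0 3 0 0 0;0 3 0 0 0;0 1 0 0 0;0 1 0 0 0;0 1 0 0 0;0 1 0 0 0;0 0 0 0 0;0 0 0 0 0"

```text
clock: 13.23
tool_pos: [0.5145, 0.0196, 0.2472]
eef_rot: [0.701, 0.095, -0.7, 0.096]
contact_force: [0.0, -3.6, 5.1]
opening: 0.009
```

```bash
python3 -c "
from h import *
st()"
```

```text
t 13.23 tip z mm 81.18 F [ 0.  -3.6  5.1] mom [-0.66  0.16  0.05]
a [-124.4 -122. ] b [-0.6  2.1] c [-124.6    2. ] d [  -0.4 -121.9] p [ 67.5 -59.9] tooly in jig yaw -1.57 tilt [ 0.0011 -0.0013 -1.    ]
```

Call:
carry_out --targets "0 -10 0 0 0;0 0 -41.5 0 0;0 0 -41 0.5 0;0 0 -41.5 0.5 0;0 3 0 0 0;0 3 0 0 0;0 1 0 0 0;0 1 0 0 0;0 1 0 0 0;0 1 0 0 0;0 0 0 0 0;0 0 0 0 0"

```text
clock: 14.23
tool_pos: [0.4801, 0.1382, 0.2471]
eef_rot: [0.701, 0.095, -0.7, 0.095]
contact_force: [-0.6, 2.6, 5.5]
opening: 0.002
```

```bash
python3 -c "
from h import *
st()"
```

```text
t 14.23 tip z mm 81.12 F [-0.6  2.6  5.5] mom [0.64 0.27 0.01]
a [  -0.9 -123.3] b [123.3   0.5] c [-0.7  0.7] d [ 123.1 -123.5] p [191.2 -61.6] tooly in jig yaw -1.572 tilt [ 8.e-04  9.e-04 -1.e+00]
```

Call:
carry_out --targets "0 -10 0 0 0;0 0 24.6 -24.9 0;0 0 24.6 -24.9 0;0 0 24.6 -24.9 0;0 0 24.6 -24.9 0;0 0 24.6 -24.9 0;0 3 0 0 0;0 3 0 0 0;0 1 0 0 0;0 1 0 0 0;0 1 0 0 0;0 1 0 0 0;0 0 0 0 0;0 0 0 0 0"

```text
clock: 15.4
tool_pos: [0.6321, 0.0525, 0.2478]
eef_rot: [0.701, 0.094, -0.7, 0.096]
contact_force: [2.0, -3.7, 5.4]
opening: 0.003
```

```bash
python3 -c "
from h import *
st()"
```

```text
t 15.4 tip z mm 81.8 F [ 2.  -3.7  5.4] mom [-0.99 -0.23  0.02]
a [-1.245e+02  1.000e-01] b [ -0.6 124.1] c [-124.6  124.1] d [-0.5  0.1] p [67.4 62.1] tooly in jig yaw -1.57 tilt [ 8.0e-04 -2.8e-03 -1.0e+00]
```

Call:
carry_out --targets "0 -8 0 0 0;0 0 -41.5 0 0;0 0 -41.5 0 0;0 0 -41.3 -0.5 0;0 3 0 0 0;0 3 0 0 0;0 1 0 0 0;0 1 0 0 0;0 1 0 0 0;0 1 0 0 0;0 0 0 0 0;0 0 0 0 0"

```text
clock: 16.4
tool_pos: [0.599, 0.1731, 0.2454]
eef_rot: [-0.7, -0.095, 0.701, -0.094]
contact_force: [-3.3, 3.9, 5.2]
opening: 0.005
```

```bash
python3 -c "
from h import *
st()"
```

```text
t 16.4 tip z mm 79.39 F [-3.3  3.9  5.2] mom [0.63 0.87 0.02]
a [1.3 0.2] b [125.4 124. ] c [  1.4 124.2] d [125.3   0. ] p [193.4  62. ] tooly in jig yaw -1.572 tilt [-0.0021  0.0012 -1.    ]
```

Call:
carry_out --targets "0 -10 0 0 0;0 0 24.8 24.8 0;0 0 24.8 24.8 0;0 0 24.8 24.8 0;0 0 24.8 24.8 0;0 0 24.8 24.8 0;0 3 0 0 0;0 3 0 0 0;0 1 0 0 0;0 1 0 0 0;0 1 0 0 0;0 1 0 0 0;0 0 0 0 0;0 0 0 0 0"

```text
clock: 17.57
tool_pos: [0.5142, 0.0214, 0.2452]
eef_rot: [0.701, 0.096, -0.7, 0.096]
contact_force: [0.3, -1.0, 5.0]
opening: 0.003
```

```bash
python3 -c "
from h import *
st()"
```

```text
t 17.57 tip z mm 79.22 F [ 0.3 -1.   5. ] mom [-0.49  0.11 -0.  ]
a [-122.5 -121.7] b [1.3 2.5] c [-122.7    2.3] d [   1.5 -121.5] p [ 69.4 -59.5] tooly in jig yaw -1.569 tilt [ 1.7e-03 -5.0e-04 -1.0e+00]
```

Call:
carry_out --targets "0 -10 0 0 0;0 0 -41.5 0.5 0;0 0 -41 0.5 0;0 0 -41.5 0.5 0;0 3 0 0 0;0 3 0 0 0;0 1 0 0 0;0 1 0 0 0;0 1 0 0 0;0 1 0 0 0;0 0 0 0 0;0 0 0 0 0"

```text
clock: 18.57
tool_pos: [0.4791, 0.139, 0.2451]
eef_rot: [0.701, 0.095, -0.701, 0.095]
contact_force: [-1.0, 1.9, 4.5]
opening: 0.002
```

```bash
python3 -c "
from h import *
st()"
```

```text
t 18.57 tip z mm 79.08 F [-1.   1.9  4.5] mom [ 0.32  0.3  -0.  ]
a [  -0.  -124.1] b [124.2  -0.3] c [ 0.2 -0.1] d [ 124.  -124.3] p [192.1 -62.4] tooly in jig yaw -1.572 tilt [ 5.e-04  3.e-04 -1.e+00]
```

Call:
carry_out --targets "0 -10 0 0 0;0 0 24.6 -24.9 0;0 0 24.6 -24.9 0;0 0 24.6 -24.9 0;0 0 24.6 -24.9 0;0 0 24.6 -24.9 0;0 3 0 0 0;0 3 0 0 0;0 1 0 0 0;0 1 0 0 0;0 1 0 0 0;0 1 0 0 0;0 0 0 0 0;0 0 0 0 0"

```text
clock: 19.73
tool_pos: [0.6311, 0.0539, 0.2456]
eef_rot: [-0.701, -0.095, 0.701, -0.096]
contact_force: [1.1, -4.2, 6.6]
opening: 0.004
```

```bash
python3 -c "
from h import *
st()"
```

```text
t 19.73 tip z mm 79.64 F [ 1.1 -4.2  6.6] mom [-0.9  -0.04 -0.02]
a [-122.8   -0.7] b [  1.1 123.4] c [-122.9  123.3] d [ 1.2 -0.6] p [69.2 61.5] tooly in jig yaw -1.57 tilt [ 1.0e-04 -2.5e-03 -1.0e+00]
```

Call:
carry_out --targets "0 -8 0 0 0;0 0 -41 0 0;0 0 -41 0 0;0 0 -40.8 -0.5 0;0 3 0 0 0;0 3 0 0 0;0 1.5 0 0 0;0 0.5 0 0 0;0 0.5 0 0 0;0 0.5 0 0 0;0 0.5 0 0 0"

```text
clock: 20.65
tool_pos: [0.5986, 0.1735, 0.2442]
eef_rot: [-0.7, -0.096, 0.701, -0.094]
contact_force: [-4.9, 4.1, 8.6]
opening: 0.007
```

```bash
python3 -c "
from h import *
st()"
```

```text
t 20.65 tip z mm 78.17 F [-4.9  4.1  8.6] mom [0.9  0.92 0.05]
a [2. 0.] b [126. 124.] c [  2. 124.] d [126.  -0.] p [194.   61.9] tooly in jig yaw -1.571 tilt [-0.0016  0.0023 -1.    ]
```

Call:
carry_out --targets "0 -10 0 0 0;0 0 24.8 24.8 0;0 0 24.8 24.8 0;0 0 24.8 24.8 0;0 0 24.8 24.8 0;0 0 25.8 24.8 0;0 3 0 0 0;0 3 0 0 0;0 2 0 0 0;0 0.5 0 0 0;0 0.5 0 0 0;0 0.5 0 0 0;0 0.5 0 0 0"

```text
clock: 21.73
tool_pos: [0.514, 0.0194, 0.2439]
eef_rot: [0.701, 0.095, -0.7, 0.096]
contact_force: [-1.8, -4.1, 9.4]
opening: 0.002
```

```bash
python3 -c "
from h import *
st()"
```

```text
t 21.73 tip z mm 77.89 F [-1.8 -4.1  9.4] mom [-0.73  0.27 -0.01]
a [-124.6 -122.5] b [-0.7  1.6] c [-124.7    1.5] d [  -0.6 -122.4] p [ 67.4 -60.4] tooly in jig yaw -1.57 tilt [ 0.0013 -0.0016 -1.    ]
```

Call:
carry_out --targets "0 -10 0 0 0;0 0 -41 0.5 0;0 0 -41 0.5 0;0 0 -41.5 0.5 0;0 3 0 0 0;0 3 0 0 0;0 2 0 0 0;0 0.5 0 0 0;0 0.5 0 0 0;0 0.5 0 0 0;0 0.5 0 0 0"

```text
clock: 22.65
tool_pos: [0.4791, 0.1379, 0.2438]
eef_rot: [0.701, 0.096, -0.7, 0.094]
contact_force: [-1.7, 3.6, 6.9]
opening: 0.005
```

```bash
python3 -c "
from h import *
st()"
```

```text
t 22.65 tip z mm 77.75 F [-1.7  3.6  6.9] mom [ 0.92  0.5  -0.08]
a [  -0.7 -124.3] b [123.4  -0.4] c [-0.6 -0.3] d [ 123.3 -124.4] p [191.3 -62.5] tooly in jig yaw -1.572 tilt [ 8.0e-04  1.7e-03 -1.0e+00]
```

Call:
carry_out --targets "0 -10 0 0 0;0 0 24.8 -24.9 0;0 0 24.8 -24.9 0;0 0 24.8 -24.9 0;0 0 24.8 -24.9 0;0 0 24.8 -24.9 0;0 3 0 0 0;0 3 0 0 0;0 2 0 0 0;0 0.5 0 0 0;0 0.5 0 0 0;0 0.5 0 0 0;0 0.5 0 0 0"

```text
clock: 23.73
tool_pos: [0.6313, 0.0511, 0.2442]
eef_rot: [-0.7, -0.095, 0.701, -0.096]
contact_force: [-0.3, -3.5, 8.1]
opening: 0.01
```

```bash
python3 -c "
from h import *
st()"
```

```text
t 23.73 tip z mm 78.19 F [-0.3 -3.5  8.1] mom [-0.91  0.2  -0.03]
a [-125.6   -1.3] b [ -1.6 122.8] c [-125.6  122.7] d [-1.6 -1.2] p [66.4 60.8] tooly in jig yaw -1.57 tilt [-3.0e-04 -2.6e-03 -1.0e+00]
```

Call:
carry_out --targets "0 -8 0 0 0;0 0 -41.5 0 0;0 0 -41.5 -0.5 0;0 0 -41.5 -1 0;0 3 0 0 0;0 3 0 0 0;0 1.5 0 0 0;0 0.5 0 0 0;0 0.5 0 0 0;0 0.5 0 0 0;0 0.5 0 0 0"

```text
clock: 24.65
tool_pos: [0.5994, 0.1731, 0.2429]
eef_rot: [-0.7, -0.096, 0.701, -0.094]
contact_force: [-5.5, 4.8, 12.7]
opening: 0.004
```

```bash
python3 -c "
from h import *
st()"
```

```text
t 24.65 tip z mm 76.94 F [-5.5  4.8 12.7] mom [0.99 1.11 0.03]
a [1.4 0.7] b [125.4 124.7] c [  1.4 124.7] d [125.4   0.7] p [193.4  62.6] tooly in jig yaw -1.571 tilt [-0.0013  0.0029 -1.    ]
```

Call:
carry_out --targets "0 -10 0 0 0;0 0 24.8 24.8 0;0 0 24.8 24.8 0;0 0 24.8 24.8 0;0 0 24.8 24.8 0;0 0 25 24.8 0;0 3 0 0 0;0 3 0 0 0;0 2 0 0 0;0 0.5 0 0 0;0 0.5 0 0 0;0 0.5 0 0 0;0 0.5 0 0 0"

```text
clock: 25.73
tool_pos: [0.5144, 0.0191, 0.2427]
eef_rot: [0.701, 0.095, -0.7, 0.096]
contact_force: [-1.9, -3.3, 17.1]
opening: 0.004
```

```bash
python3 -c "
from h import *
st()"
```

```text
t 25.73 tip z mm 76.73 F [-1.9 -3.3 17.1] mom [-0.87  0.57 -0.02]
a [-125.1 -122.1] b [-1.1  1.9] c [-125.1    1.9] d [  -1.1 -122.1] p [ 66.9 -60.1] tooly in jig yaw -1.57 tilt [ 0.0012 -0.0019 -1.    ]
```

Call:
carry_out --targets "0 -10 0 0 0;0 0 -41 0.5 0;0 0 -41 0.5 0;0 0 -41.5 0.5 0;0 3 0 0 0;0 3 0 0 0;0 2 0 0 0;0 0.5 0 0 0;0 0.5 0 0 0;0 0.5 0 0 0"

```text
clock: 26.57
tool_pos: [0.4797, 0.1381, 0.2427]
eef_rot: [0.701, 0.096, -0.7, 0.094]
contact_force: [-3.0, 4.8, 10.4]
opening: 0.006
```

```bash
python3 -c "
from h import *
st()"
```

```text
t 26.57 tip z mm 76.73 F [-3.   4.8 10.4] mom [ 0.95  0.58 -0.01]
a [  -0.7 -123.7] b [123.4   0.3] c [-0.6  0.3] d [ 123.3 -123.7] p [191.3 -61.8] tooly in jig yaw -1.571 tilt [ 9.0e-04  1.8e-03 -1.0e+00]
```

Call:
carry_out --targets "0 0.4 0 0 0"

```text
clock: 26.65
tool_pos: [0.4797, 0.138, 0.2426]
eef_rot: [0.701, 0.096, -0.7, 0.094]
contact_force: [-3.3, 5.1, 14.0]
opening: 0.002
```

Call:
carry_out --targets "0 0 0 0 0"

```text
clock: 26.73
tool_pos: [0.4797, 0.138, 0.2426]
eef_rot: [0.701, 0.096, -0.7, 0.094]
contact_force: [-2.7, 4.2, 8.9]
opening: 0.001
```

Call:
carry_out --targets "0 -10 0 0 0;0 0 24.8 -24.8 0;0 0 24.8 -24.8 0;0 0 24.8 -24.8 0;0 0 24.8 -24.8 0;0 0 24.8 -24.8 0;0 3 0 0 0;0 3 0 0 0;0 2 0 0 0;0 0.5 0 0 0;0 0.5 0 0 0;0 0.5 0 0 0;0 0.5 0 0 0"

```text
clock: 27.82
tool_pos: [0.6313, 0.051, 0.243]
eef_rot: [-0.7, -0.095, 0.701, -0.096]
contact_force: [-1.6, -4.2, 11.4]
opening: 0.003
```

```bash
python3 -c "
from h import *
st()"
```

```text
t 27.82 tip z mm 77.01 F [-1.6 -4.2 11.4] mom [-0.98  0.43 -0.03]
a [-125.7   -1.3] b [ -1.7 122.8] c [-125.7  122.7] d [-1.7 -1.2] p [66.3 60.8] tooly in jig yaw -1.57 tilt [-4.0e-04 -2.5e-03 -1.0e+00]
```

Call:
carry_out --targets "0 0.3 0 0 0"

```text
clock: 27.9
tool_pos: [0.6313, 0.051, 0.243]
eef_rot: [-0.7, -0.095, 0.701, -0.096]
contact_force: [-1.9, -4.1, 12.2]
opening: 0.005
```

Call:
carry_out --targets "0 0.3 0 0 0"

```text
clock: 27.98
tool_pos: [0.6313, 0.051, 0.2429]
eef_rot: [-0.7, -0.095, 0.701, -0.096]
contact_force: [-2.2, -3.5, 13.8]
opening: 0.007
```

Call:
carry_out --targets "0 -8 0 0 0;0 0 -41.5 0 0;0 0 -41.5 -0.5 0;0 0 -41.5 -1 0;0 3 0 0 0;0 3 0 0 0;0 1 0 0 0;0 0.4 0 0 0;0 0.3 0 0 0"

```text
clock: 28.73
tool_pos: [0.599, 0.1748, 0.2428]
eef_rot: [-0.7, -0.098, 0.701, -0.094]
contact_force: [-5.1, 7.5, 12.3]
opening: 0.008
```

Call:
carry_out --targets "0 0.3 0 0 0"

```text
clock: 28.82
tool_pos: [0.599, 0.1747, 0.2427]
eef_rot: [-0.7, -0.098, 0.701, -0.094]
contact_force: [-6.2, 6.7, 14.6]
opening: 0.009
```

Call:
carry_out --targets "0 0.2 0 0 0"

```text
clock: 28.9
tool_pos: [0.599, 0.1747, 0.2427]
eef_rot: [-0.7, -0.098, 0.701, -0.094]
contact_force: [-6.4, 6.5, 14.4]
opening: 0.006
```

Call:
carry_out --targets "0 0.2 0 0 0"

```text
clock: 28.98
tool_pos: [0.599, 0.1747, 0.2427]
eef_rot: [-0.7, -0.098, 0.701, -0.094]
contact_force: [-5.9, 7.9, 15.6]
opening: 0.007
```

Call:
carry_out --targets "0 -10 0 0 0;0 0 24.8 24.8 0;0 0 24.8 24.8 0;0 0 24.8 24.8 0;0 0 24.8 24.8 0;0 0 25.5 24.8 0;0 3 0 0 0;0 3 0 0 0;0 2 0 0 0;0 0.5 0 0 0;0 0.3 0 0 0;0 0.3 0 0 0"

```text
clock: 29.98
tool_pos: [0.5144, 0.0184, 0.2426]
eef_rot: [0.701, 0.095, -0.701, 0.096]
contact_force: [-3.2, -5.3, 16.4]
opening: 0.005
```

Call:
carry_out --targets "0 0.2 0 0 0"

```text
clock: 30.07
tool_pos: [0.5144, 0.0184, 0.2426]
eef_rot: [0.701, 0.095, -0.701, 0.096]
contact_force: [-2.7, -4.5, 16.6]
opening: 0.004
```

Call:
carry_out --targets "0 -10 0 0 0;0 0 -41 0.5 0;0 0 -41 0.5 0;0 0 -40.5 0.5 0;0 3 0 0 0;0 3 0 0 0;0 2 0 0 0;0 0.7 0 0 0;0 0.5 0 0 0;0 0.5 0 0 0"

```text
clock: 30.9
tool_pos: [0.4801, 0.136, 0.2427]
eef_rot: [0.701, 0.095, -0.7, 0.095]
contact_force: [-4.2, 2.7, 15.7]
opening: 0.007
```

Call:
carry_out --targets "0 0.3 0 0 0"

```text
clock: 30.98
tool_pos: [0.48, 0.136, 0.2426]
eef_rot: [0.701, 0.095, -0.7, 0.095]
contact_force: [-4.0, 4.1, 17.1]
opening: 0.004
```

Call:
carry_out --targets "0 0.2 0 0 0"

```text
clock: 31.07
tool_pos: [0.48, 0.136, 0.2426]
eef_rot: [0.701, 0.095, -0.7, 0.094]
contact_force: [-3.6, 3.3, 17.9]
opening: 0.005
```

Call:
carry_out --targets "0 -10 0 0 0;0 0 24.8 -24.8 0;0 0 24.8 -24.8 0;0 0 24.8 -24.8 0;0 0 24.8 -24.8 0;0 0 24.3 -25.3 0;0 3 0 0 0;0 3 0 0 0;0 2 0 0 0;0 1 0 0 0;0 0.5 0 0 0;0 0.5 0 0 0"

```text
clock: 32.07
tool_pos: [0.632, 0.0497, 0.2428]
eef_rot: [-0.7, -0.094, 0.701, -0.096]
contact_force: [-2.0, -3.4, 14.0]
opening: 0.004
```

Call:
carry_out --targets "0 0.2 0 0 0"

```text
clock: 32.15
tool_pos: [0.632, 0.0496, 0.2428]
eef_rot: [-0.7, -0.094, 0.701, -0.096]
contact_force: [-2.2, -3.6, 12.4]
opening: 0.005
```

Call:
carry_out --targets "0 0.2 0 0 0"

```text
clock: 32.23
tool_pos: [0.632, 0.0497, 0.2428]
eef_rot: [-0.7, -0.094, 0.701, -0.096]
contact_force: [-1.7, -4.1, 14.5]
opening: 0.003
```

Call:
carry_out --targets "0 0.3 0 0 0"

```text
clock: 32.32
tool_pos: [0.632, 0.0496, 0.2427]
eef_rot: [-0.701, -0.094, 0.701, -0.096]
contact_force: [-2.9, -4.7, 17.3]
opening: 0.007
```

Call:
carry_out --targets "0 0.2 0 0 0"

```text
clock: 32.4
tool_pos: [0.632, 0.0497, 0.2427]
eef_rot: [-0.701, -0.094, 0.701, -0.096]
contact_force: [-3.8, -4.1, 17.0]
opening: 0.004
```

```bash
python3 -c "
from h import *
st()"
```

```text
t 32.4 tip z mm 76.71 F [-3.8 -4.1 17. ] mom [-0.87  0.76 -0.  ]
a [-127.2   -0.9] b [ -3.2 123.1] c [-127.2  123.1] d [-3.2 -0.9] p [64.8 61.1] tooly in jig yaw -1.571 tilt [ 1.0e-04 -2.8e-03 -1.0e+00]
```

Call:
carry_out --targets "0 -8 0 0 0;0 0 -41.5 0 0;0 0 -41.5 0 0;0 0 -41.5 -0.5 0;0 3 -2.5 0 0;0 3 0 0 0;0 1 0 0 0;0 0.4 0 0 0;0 0.4 0 0 0"

```text
clock: 33.15
tool_pos: [0.5973, 0.1779, 0.2424]
eef_rot: [-0.7, -0.099, 0.701, -0.094]
contact_force: [-7.7, 8.8, 18.0]
opening: 0.003
```

Call:
carry_out --targets "0 0.3 0 0 0"

```text
clock: 33.23
tool_pos: [0.5973, 0.1778, 0.2424]
eef_rot: [-0.7, -0.099, 0.701, -0.094]
contact_force: [-7.9, 10.0, 18.6]
opening: 0.003
```

Call:
carry_out --targets "0 0.2 0 0 0"

```text
clock: 33.32
tool_pos: [0.5973, 0.1778, 0.2424]
eef_rot: [-0.7, -0.099, 0.701, -0.094]
contact_force: [-8.3, 9.4, 19.3]
opening: 0.008
```

Call:
carry_out --targets "0 -10 0 0 0;0 0 25 24.6 0;0 0 25 24.6 0;0 0 25 24.6 0;0 0 25 24.6 0;0 0 25.5 24.6 0;0 3 0 0 0;0 0 0 0 0"

```text
clock: 33.98
tool_pos: [0.513, 0.0156, 0.247]
eef_rot: [-0.7, -0.092, 0.702, -0.094]
contact_force: [1.2, 0.7, -0.2]
opening: 0.01
```

```bash
python3 -c "
from h import *
st()
p,d=eyes.snapshot('wrist'); cv2.imwrite('pics/w5.png',p)"
```

```text
t 33.98 tip z mm 81.0 F [ 1.2  0.7 -0.2] mom [ 0.11 -0.04 -0.01]
a [-128.8 -124.4] b [-4.1 -1.1] c [-128.1   -0.4] d [  -4.8 -125.1] p [ 63.5 -63.4] tooly in jig yaw -1.576 tilt [-0.0025 -0.003  -1.    ]
```

View pics/w5.png

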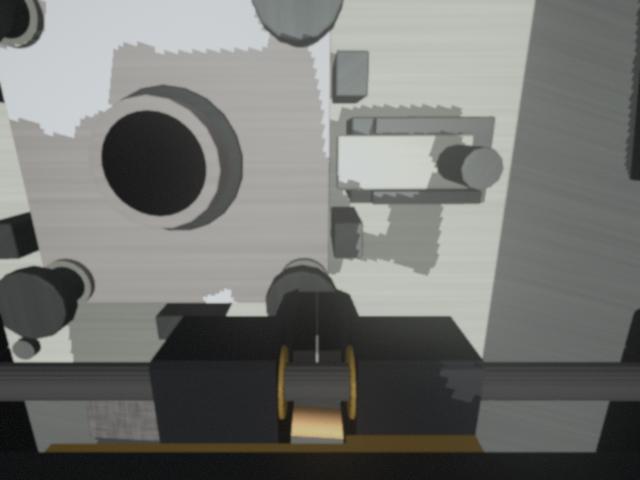

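Call:
carry_out --targets "0 0 -4 -1 0;0 3 0 0 0;0 1 0 0 0;0 0.5 0 0 0;0 0.4 0 0 0;0 0.3 0 0 0"

```text
clock: 34.53
tool_pos: [0.5146, 0.0252, 0.2428]
eef_rot: [0.701, 0.097, -0.7, 0.096]
contact_force: [-2.0, 2.1, 14.7]
opening: 0.007
```

Call:
carry_out --targets "0 0.3 0 0 0"

```text
clock: 34.62
tool_pos: [0.5145, 0.0251, 0.2427]
eef_rot: [0.701, 0.097, -0.7, 0.096]
contact_force: [-2.9, 2.3, 16.2]
opening: 0.006
```

Call:
carry_out --targets "0 0.2 0 0 0"

```text
clock: 34.7
tool_pos: [0.5145, 0.0251, 0.2427]
eef_rot: [0.701, 0.097, -0.7, 0.096]
contact_force: [-3.0, 2.1, 16.6]
opening: 0.008
```

Call:
carry_out --targets "0 0.2 0 0 0"

```text
clock: 34.78
tool_pos: [0.5145, 0.0252, 0.2426]
eef_rot: [0.701, 0.097, -0.7, 0.096]
contact_force: [-2.4, 1.5, 17.8]
opening: 0.005
```

```bash
python3 -c "
from h import *
st()"
```

```text
t 34.78 tip z mm 76.61 F [-2.4  1.5 17.8] mom [ 0.44  0.71 -0.  ]
a [-118.5 -120.5] b [5.1 3.9] c [-118.9    3.5] d [   5.5 -120.1] p [ 73.3 -57.9] tooly in jig yaw -1.568 tilt [ 0.0019  0.0012 -1.    ]
```

Call:
carry_out --targets "0 -10 0 0 0;0 0 -40.5 0.5 0;0 0 -40.5 0.5 0;0 0 -40.5 1 0;0 3 0 0 0;0 3 0 0 0;0 2 0 0 0;0 0.7 0 0 0;0 0.5 0 0 0;0 0.3 0 0 0"

```text
clock: 35.62
tool_pos: [0.4798, 0.1397, 0.2427]
eef_rot: [0.701, 0.095, -0.701, 0.095]
contact_force: [-3.8, 4.1, 16.9]
opening: 0.003
```

Call:
carry_out --targets "0 0.3 0 0 0"

```text
clock: 35.7
tool_pos: [0.4798, 0.1396, 0.2426]
eef_rot: [0.701, 0.095, -0.7, 0.095]
contact_force: [-3.7, 4.2, 18.4]
opening: 0.005
```

Call:
carry_out --targets "0 -10 0 0 0;0 0 24.8 -24.8 0;0 0 24.8 -24.8 0;0 0 24.8 -24.8 0;0 0 24.8 -24.8 0;0 0 24.3 -25.3 0;0 3 0 0 0;0 3 0 0 0;0 2 0 0 0;0 1 0 0 0;0 1 0 0 0;0 0.5 0 0 0"

```text
clock: 36.7
tool_pos: [0.632, 0.0531, 0.2427]
eef_rot: [-0.7, -0.094, 0.701, -0.096]
contact_force: [-3.3, -4.2, 16.6]
opening: 0.002
```

Call:
carry_out --targets "0 0.3 0 0 0"

```text
clock: 36.78
tool_pos: [0.632, 0.0531, 0.2427]
eef_rot: [-0.7, -0.094, 0.701, -0.096]
contact_force: [-2.8, -4.9, 15.8]
opening: 0.002
```

Call:
carry_out --targets "0 0.3 0 0 0"

```text
clock: 36.87
tool_pos: [0.632, 0.0531, 0.2427]
eef_rot: [-0.7, -0.094, 0.701, -0.096]
contact_force: [-3.7, -3.7, 18.1]
opening: 0.004
```

Call:
carry_out --targets "0 -8 0 0 0;0 0 -41 0 0;0 0 -41 0 0;0 0 -41.5 -0.5 0;0 3 0 0 0;0 0 0 0 0;0 2 0 0 0;0 1 0 0 0;0 0.5 0 0 0;0 0.5 0 0 0;0 0.4 0 0 0"

```text
clock: 37.78
tool_pos: [0.5998, 0.1727, 0.2427]
eef_rot: [-0.7, -0.095, 0.701, -0.094]
contact_force: [-5.8, 1.9, 17.2]
opening: 0.006
```

Call:
carry_out --targets "0 0.2 0 0 0"

```text
clock: 37.87
tool_pos: [0.5998, 0.1727, 0.2427]
eef_rot: [-0.7, -0.095, 0.701, -0.094]
contact_force: [-6.6, 2.2, 17.2]
opening: 0.007
```

Call:
carry_out --targets "0 -10 0 0 0;0 0 24.8 24.8 0;0 0 24.8 24.8 0;0 0 24.8 24.8 0;0 0 24.8 24.8 0;0 0 25 24.8 0;0 3 0 0 0;0 3 0 0 0;0 2 0 0 0;0 0.5 0 0 0;0 0.5 0 0 0;0 0.2 0 0 0"

```text
clock: 38.87
tool_pos: [0.5145, 0.0201, 0.2426]
eef_rot: [0.701, 0.094, -0.7, 0.096]
contact_force: [-2.8, -4.0, 15.5]
opening: 0.005
```

Call:
carry_out --targets "0 0.2 0 0 0"

```text
clock: 38.95
tool_pos: [0.5145, 0.0201, 0.2426]
eef_rot: [0.701, 0.094, -0.7, 0.096]
contact_force: [-3.3, -3.8, 17.9]
opening: 0.002
```

Call:
carry_out --targets "0 -20 0 0 0;0 -20 0 0 0;0 -8 26 -15 0;0 0 26 -15.5 0;0 0 26 -15.5 0;0 0 26 -15.5 0;0 0 0 0 0;0 0 0 0 0;0 0 0 0 0"

```text
clock: 39.7
tool_pos: [0.601, -0.0615, 0.2889]
eef_rot: [-0.7, -0.097, 0.701, -0.096]
contact_force: [-0.1, 1.4, 0.5]
opening: 0.004
```

```bash
python3 -c "
from h import *
st()
p,d=eyes.snapshot('wrist'); cv2.imwrite('pics/w6.png',p)
p,d=eyes.snapshot('scene'); cv2.imwrite('pics/sc6.png',cv2.resize(p[190:330,270:440],None,fx=4.5,fy=4.2,interpolation=cv2.INTER_CUBIC))
s=r.get_state(); print(wproj(s,[*jig(0,-130),.0895]))"
```

```text
t 39.7 tip z mm 122.92 F [-0.1  1.4  0.5] mom [0.03 0.03 0.02]
a [-225.3  -60.8] b [-101.5   63.4] c [-225.5   63.2] d [-101.3  -60.6] p [-33.4   1.5] tooly in jig yaw -1.569 tilt [-6.0e-04  1.3e-03 -1.0e+00]
[253.35668765 284.53039992]
```

View pics/w6.png

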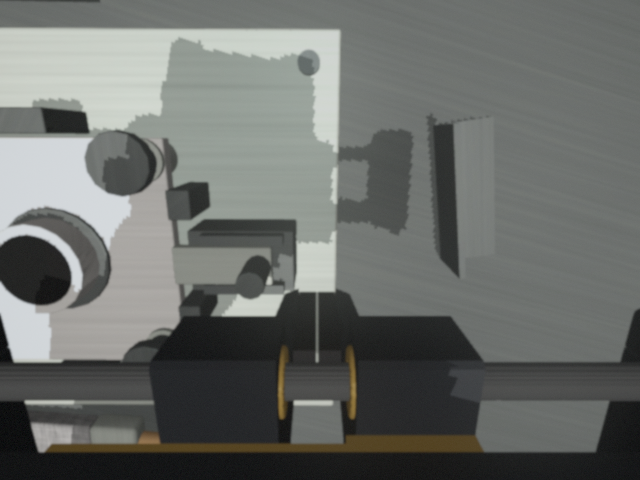

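View pics/sc6.png

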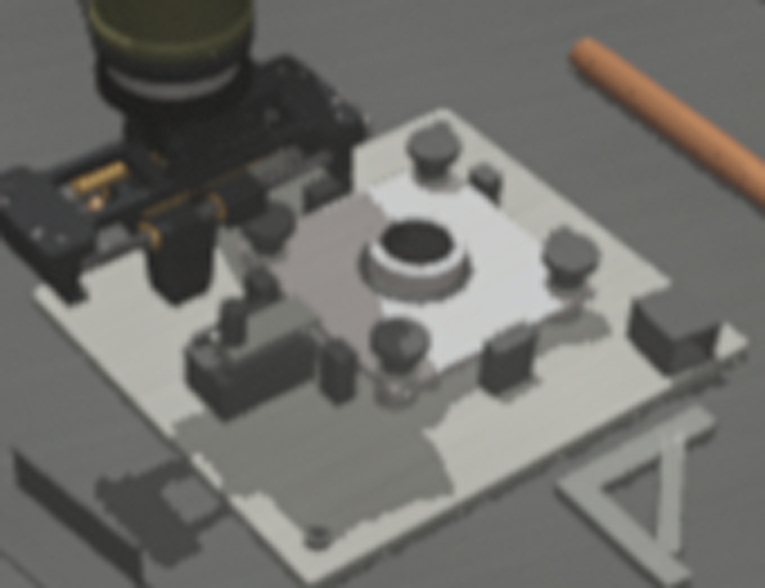

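Call:
carry_out --targets "0 15 0 1.5 0;0 15 0 0 0;0 10 0 0 0;0 9 0 0 0;0 0 0 0 0;0 0 -3 0 0;0 0 -3 0 0;0 0 -3 0 0;0 0 -2 0 0;0 0 -2 0 0;0 0 -2 0 0;0 0 -2 0 0"

```text
clock: 40.8
tool_pos: [0.5953, -0.0475, 0.2407]
eef_rot: [0.701, 0.095, -0.7, 0.096]
contact_force: [0.5, -2.8, 1.1]
opening: 0.006
```

```bash
python3 -c "
from h import *
st()
p,d=eyes.snapshot('wrist'); cv2.imwrite('pics/w7.png',p)"
```

```text
t 40.8 tip z mm 74.7 F [ 0.5 -2.8  1.1] mom [-0.4  -0.14  0.03]
a [-210.8  -62. ] b [-86.8  62. ] c [-210.8   62. ] d [-86.8 -62. ] p [-18.8   0. ] tooly in jig yaw -1.571 tilt [ 0.0012 -0.0011 -1.    ]
```

View pics/w7.png

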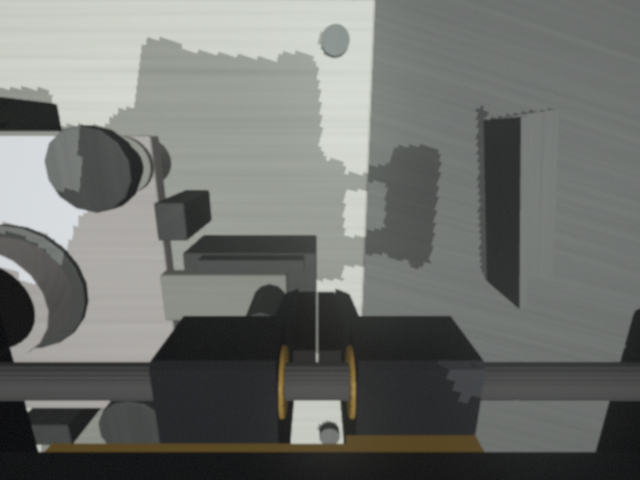

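Call:
carry_out --targets "0 0 -2 0 0;0 0 -2 0 0;0 0 -2 0 0;0 0 -2 0 0;0 0 -2 0 0"

```text
clock: 41.27
tool_pos: [0.5925, -0.0373, 0.2405]
eef_rot: [0.701, 0.095, -0.7, 0.095]
contact_force: [1.5, -2.7, 1.7]
opening: 0.006
```

Call:
carry_out --targets "0 0 -1.5 0 0;0 0 -1.5 0 0;0 0 -1 0 0"

```text
clock: 41.52
tool_pos: [0.5913, -0.0333, 0.2403]
eef_rot: [0.701, 0.096, -0.701, 0.095]
contact_force: [0.9, -0.7, 2.6]
opening: 0.003
```

Call:
carry_out --targets "0 0 -1 0 0;0 0 -1 0 0"

```text
clock: 41.68
tool_pos: [0.5908, -0.0316, 0.2403]
eef_rot: [0.701, 0.095, -0.701, 0.095]
contact_force: [0.5, -1.8, 2.4]
opening: 0.007
```

Call:
carry_out --targets "0 0 -1 0 0;0 0 -1 0 0;0 0 -1 0 0"

```text
clock: 41.93
tool_pos: [0.59, -0.0287, 0.2404]
eef_rot: [0.701, 0.095, -0.701, 0.095]
contact_force: [1.8, -2.3, 2.4]
opening: 0.007
```

```bash
python3 -c "
from h import *
st()
p,d=eyes.snapshot('wrist'); cv2.imwrite('pics/w8.png',p[180:420])"
```

```text
t 41.93 tip z mm 74.36 F [ 1.8 -2.3  2.4] mom [-0.35 -0.28  0.03]
a [-191.   -62.1] b [-67.1  61.9] c [-191.1   61.9] d [-67.  -62.1] p [ 0.9 -0.1] tooly in jig yaw -1.57 tilt [ 4.e-04 -0.e+00 -1.e+00]
```

View pics/w8.png

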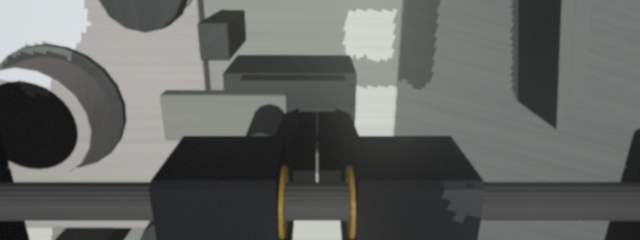

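Call:
carry_out --targets "0 0 -1 0 0;0 0 -1 0 0"

```text
clock: 42.15
tool_pos: [0.5896, -0.0274, 0.2404]
eef_rot: [0.701, 0.095, -0.7, 0.096]
contact_force: [3.2, -5.7, 1.1]
opening: 0.008
```

Call:
carry_out --targets "0 0 -1 0 0;0 0 -1 0 0"

```text
clock: 42.32
tool_pos: [0.5894, -0.0269, 0.2405]
eef_rot: [0.701, 0.094, -0.7, 0.096]
contact_force: [3.4, -7.4, 1.3]
opening: 0.005
```

Call:
carry_out --targets "0 0 -1 0 0;0 0 -1 0 0"

```text
clock: 42.48
tool_pos: [0.5892, -0.0265, 0.2406]
eef_rot: [0.701, 0.092, -0.7, 0.096]
contact_force: [4.4, -10.3, 1.4]
opening: 0.004
```

Call:
carry_out --targets "0 0 4 0 0;0 0 5 0 0;0 0 3 0 0;0 -20 5 0 0;0 -30 0 0 0;0 -30 5 0 0;0 -25 20 0 0;0 0 20 0 0;0 0 0 0 0;0 0 0 0 0"

```text
clock: 43.32
tool_pos: [0.6044, -0.0834, 0.345]
eef_rot: [-0.7, -0.095, 0.701, -0.095]
contact_force: [0.0, -0.0, 0.5]
opening: 0.007
```

```bash
python3 -c "
from h import *
st()
p,d=eyes.snapshot('wrist'); cv2.imwrite('pics/w9.png',p); s=r.get_state()
for y in (-130,-108): print(wproj(s,[*jig(0,y),.0895]))
p,d=eyes.snapshot('scene'); cv2.imwrite('pics/sc9.png',cv2.resize(p[190:330,270:440],None,fx=4.5,fy=4.2,interpolation=cv2.INTER_CUBIC))
p,d=eyes.snapshot('top'); cv2.imwrite('pics/top9.png',cv2.resize(p[150:340,160:400],None,fx=3.2,fy=3,interpolation=cv2.INTER_CUBIC))"
```

```text
t 43.32 tip z mm 178.97 F [ 0.  -0.   0.5] mom [-0. -0. -0.]
a [-247.6  -62.8] b [-123.4   61. ] c [-247.4   61.2] d [-123.6  -63. ] p [-55.5  -1.1] tooly in jig yaw -1.572 tilt [-1.4e-03  3.0e-04 -1.0e+00]
[235.6609773  248.72631855]
[202.68489894 248.67630472]
```

View pics/w9.png

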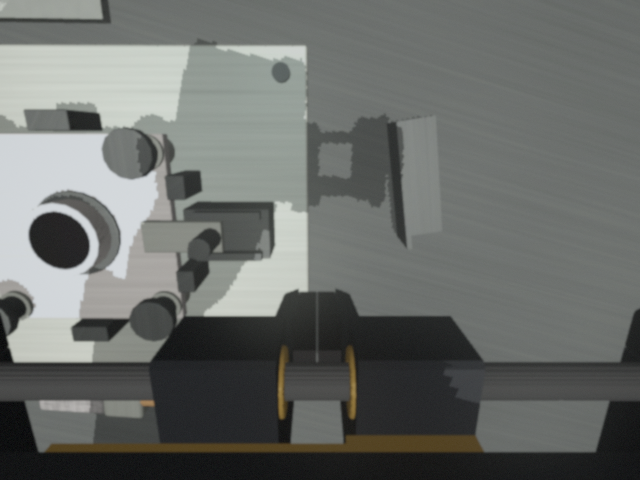

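View pics/sc9.png

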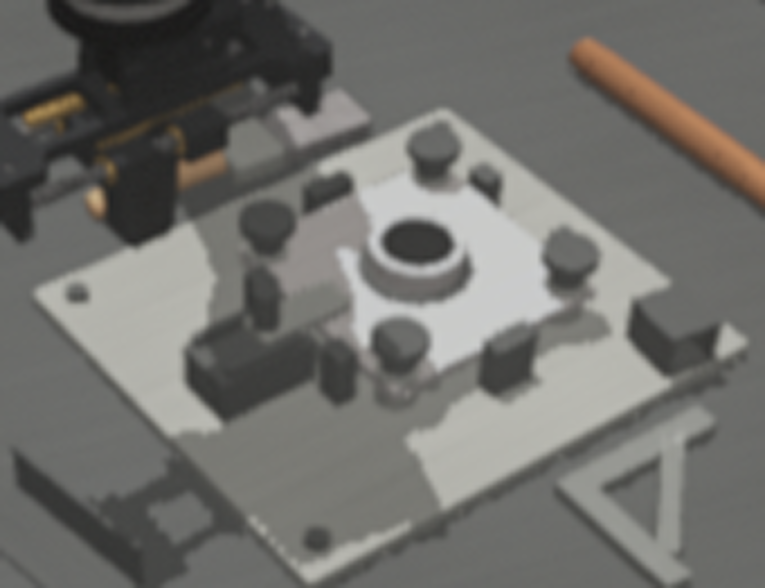

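View pics/top9.png

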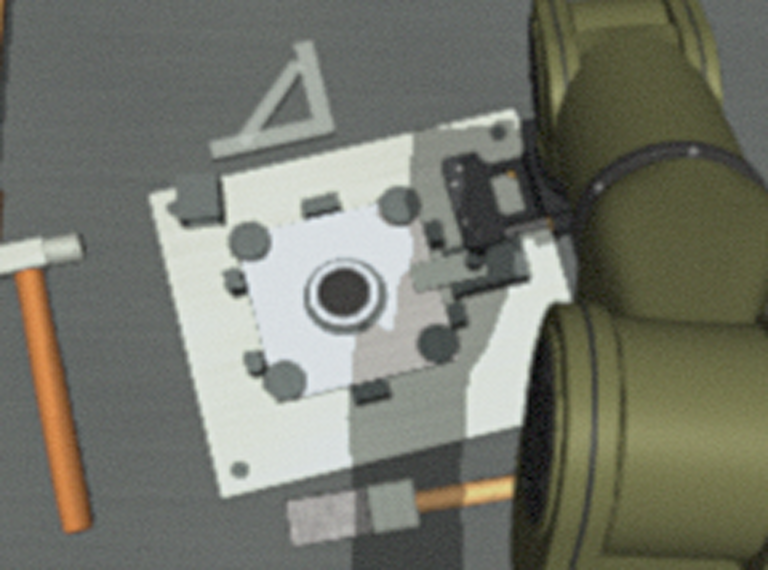

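```bash
python3 - <<'E'
from h import *
K,Rm,t=cam('scene'); p,d=eyes.snapshot('scene'); d0=np.load('pics/scene0.npy')
def fit(d,z):
    out=[]
    for x in range(-70,71,2):
        for y in range(-70,71,2):
            if np.hypot(x,y)<42 or (abs(x)>38 and abs(y)>38): continue
            if y<-40 and abs(x)<25: continue
            u,v=np.round(proj('scene',[*jig(x,y),z])).astype(int); dd=d[v,u]
            if dd>0:
                P=Rm.T@(np.linalg.inv(K)@[u,v,1.]*dd-t); out.append((x,y,P[2]*1e3))
    A=np.array(out); 
    for _ in range(4):
        c,*_r=np.linalg.lstsq(np.c_[A[:,:2],np.ones(len(A))],A[:,2],rcond=None); e=A[:,2]-np.c_[A[:,:2],np.ones(len(A))]@c; A=A[abs(e)<2.5*e.std()+.1]
    return c,e.std(),len(A)
print('before',fit(d0,.0575)); print('after',fit(d,.0457)); st()
E
```

```text
before (array([ 7.12547354e-04, -1.68225687e-03,  5.78552360e+01]), np.float64(1.6455987375969487), 1911)Traceback (most recent call last):
  File "<stdin>", line 16, in <module>
  File "<stdin>", line 9, in fit
  File "h.py", line 10, in proj
    K,Rm,t=cam(n); p=K@(Rm@np.asarray(P,float)+t); return p[:2]/p[2]
           ~~~^^^
  File "h.py", line 5, in cam
    c=eyes.camera_params(n); return c['intrinsics'],cv2.Rodrigues(np.array(c['rvec']))[0],np.array(c['tvec'])
ValueError: time passes only in moves, steps and waits
```

```bash
sed -i 's/^def cam(n):/import functools\n@functools.lru_cache(None)\ndef cam(n):/' h.py; python3 - <<'E'
from h import *
K,Rm,t=cam('scene'); p,d=eyes.snapshot('scene'); d0=np.load('pics/scene0.npy')
def fit(d,z):
    out=[]
    for x in range(-70,71,2):
        for y in range(-70,71,2):
            if np.hypot(x,y)<42 or (abs(x)>38 and abs(y)>38): continue
            if y<-40 and abs(x)<25: continue
            u,v=np.round(proj('scene',[*jig(x,y),z])).astype(int); dd=d[v,u]
            if dd>0:
                P=Rm.T@(np.linalg.inv(K)@[u,v,1.]*dd-t); out.append((x,y,P[2]*1e3))
    A=np.array(out); 
    for _ in range(4):
        c,*_r=np.linalg.lstsq(np.c_[A[:,:2],np.ones(len(A))],A[:,2],rcond=None); e=A[:,2]-np.c_[A[:,:2],np.ones(len(A))]@c; A=A[abs(e)<2.5*e.std()+.1]
    return c,e.std(),len(A)
print('before',fit(d0,.0575)); print('after',fit(d,.0457)); st()
E
```

```text
before (array([ 7.12547354e-04, -1.68225687e-03,  5.78552360e+01]), np.float64(1.6455987375969487), 1911)
after (array([ 5.14083349e-03, -1.89044733e-03,  4.68465250e+01]), np.float64(2.2200768100164576), 1885)
t 43.57 tip z mm 178.53 F [-0.3 -0.3  0.3] mom [ 0.01  0.03 -0.02]
a [-245.1  -63.1] b [-121.4   61.3] c [-245.4   60.9] d [-121.1  -62.7] p [-53.3  -0.6] tooly in jig yaw -1.568 tilt [-0.0019  0.0011 -1.    ]
```

```bash
python3 -c "
from h import *
print(r.finish_job())"
```

```text
the job is handed in; nothing more can be done
None
```

I pressed the nuts down crosswise (a, b, c, d) in 1.5–2.5 mm rounds, firmed each one up in small steps, and then slid the keeper in. The job was handed in at about 44 s of the 72 s allowed.

**Last checks**
- **Nut forces:** the last downward force on each nut was a 17.2 N, b 17.9 N, c 18.4 N and d 18.1 N. I re-pressed a and b after c and d, and they went no lower than before. I did not re-press c and d after that, nor any nut after the keeper went in.
- **Flange:** the scene camera's depth shows it about 11 mm lower, with a slope of about 0.3°, which is within the depth noise (about 2 mm scatter).
- **Keeper:** the push force rose from about 2 N to 10 N with almost no further movement, so it was at its end stop. The wrist camera shows the post within about 2 mm of its fully-in position and the tongue over the flange's edge.
- **Other items:** those still in the last views (hammer, brush, setting square, both offcuts) look unmoved. I did not re-check the spray can or pipe stub, which the arm never went near.

**What was less than clean**
- **One press on nut a:** the fingers landed about 5 mm off centre. The downward force reached 19.3 N, but a sideways drag of about 12 N made the total about 23 N, above the 20 N mark. I lifted off and later re-pressed it on centre.
- **Camera disagreement:** the three cameras differed by up to about 7 mm on where the nuts were. I used a compromise position, corrected by wrist views, and the fingers stayed on the nut tops throughout.

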